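# Latch the top-link hook onto the service bracket

### The arm

A 6-joint arm with a two-finger parallel gripper is mounted at the origin on a cart in front of the work surface, level with it; the furniture and walls round the work are solid. World frame = base frame: x ahead of the robot, y to its left, z up, the work surface at z = 0. Lengths are in mm, angles in rad, forces in N, time in s.
With the tool pointing down it reaches from about 300 to 850 mm from the base axis. Payload 5.4 kg.
Tool frame: the origin (TCP) lies on the centre line of the jaws, within the pads' length; the fingertips stand 11 mm ahead of it and the grasp point (between the pads) lies 8 mm behind it (env.tip_reach is the x of the fingertips in the tool frame, in mm); x points along the fingers, y is the direction in which the jaws open and shut, and the axes are right-handed (so a half turn about x gives the same grasp; the last joint's range is limited). The gripper opens to 85 mm and grips with 20 to 120 N. Pads are 22 mm wide; open, the fingers measure 114 mm over their backs; the gripper's body (76 mm by 85 mm) begins 54 mm behind the grasp point. The pads swing forward as they close: fully open they stand 13 mm farther back than shut.
Start: joints at [1.052, 0.158, 1.597, -0, 1.386, -0.21], TCP at [174.761, 547.781, 211.499] pointing down, gripper open.
Joint ranges: [-2.91, 2.91], [-0.94, 2.29], [0.18, 2.7], [-1.29, 4.43], [0.17, 2.64], [-3, 3]. Speed limits (rad/s): [2.57, 2.57, 3.14, 3.14, 3.14, 3.14].

### API

Orientations are given as [roll, pitch, yaw] about the fixed x, y, z axes, in that order (R = Rz(yaw) Ry(pitch) Rx(roll)).
In Python, from cell import env gives the robot as it stands.
- The arm moves only by the tool send_rows, never from a script. Its argument "targets" is a list of rows, each a list of 2 entries, a list of its own where there are three numbers: the shift along the tool's x, y, z in mm, then the turn, a rotation vector about the tool's x, y, z in rad. In form: [[[x, y, z], [ax, ay, az]], ...]. A call has exactly 8 rows; each row is the pose to reach, as a shift and turn from the pose measured when the call began, along the tool's axes at that moment; what a row does not reach only later rows make up. A row lasts 1/10 s, in which the tool goes at most 50 mm and 8.59 degrees, less where a joint would pass 70% of its speed; a pose out of reach is approached as far as the arm can. A call with a gripper value outside its range is refused whole. "fingers" is the gripper's target within -1 to 1 (fully open at 1, half-way at 0, shut at -1), set as the call begins (left out, the last holds). The fingers move at their own pace and stop on an object; the grip force is fixed at half the most. Time passes only in rows, so rows that repeat a pose let the fingers close, or fill a call up. It gives the time, the measured TCP pose, the force and the opening at its end, in the units of the state.
- env.get_obs(): the state, without advancing time (a new reading comes with each control period).
- env.grab_frame(name): name is "scene" or "top" or "wrist"; returns the picture (384x512x3 uint8, red, green, blue); there is no depth.
- env.camera_model(name): a dict with "fx", "fy", "cx", "cy" (pixels), "rvec" (rotation vector, rad) and "tvec" (3), from world to camera coordinates, as OpenCV has them; the wrist camera has in their place "tool_from_camera" (4x4, takes a point from camera to tool coordinates, whose origin is the TCP and whose axes are the tool frame's). Camera axes: x right, y down, z forward; pixel columns grow to the right and rows downward; lengths in mm; the calibration is good to about 2 mm. A picture is of the moment at which its call begins: read the wrist's pose just before it. camera_model takes no time and is no camera call.
- env.finish_job(): hands the job in, once; it reports no verdict.
The state is a dict: "time_s": time; "q": joint angles; "joint_velocities": joint speeds; "tau": joint torques, N m; "tcp_pos": TCP position; "tcp_rot": TCP orientation; "force": force on the tool from outside, world axes, zero at the start; "wrist_torque": the same for the moment, N m; "finger_gap": finger opening in mm.
Only numpy, scipy, OpenCV 4.12 (cv2) and the standard library are available. Lean on these libraries where they do the work, as an engineer would, in place of code of your own. Each camera call takes 0.05 s, during which the arm holds its last target. There are 200 camera calls.

### The job

Take the latching hook out of its grey stand and push its mouth onto the cross pin of the blue service bracket, slanting in under the hood, until the red sprung latch snaps shut behind the pin. Then lean the hook back so that its neck lies in the bracket's forked rest, and let go. Leave the hex key, the marker and the grey casting where they are.

Things in the scene. Friction and masses are not known exactly. Their poses are not given: they have to be found in the camera images.
- hook: Yellow top-link hook, 198 mm long, black rubber grip, about 0.35 kg; starts upright in the stand. Origin: mid mouth, level with the leg tips. z: up the shank to the grip; y: across the thickness (parallel to the pin when hooked); x: in its plane, to the leg with the latch. Jaw 16 mm thick, spans x -23 to 32, z 0 to 80 mm. Slot 24 mm wide (flared lips leave 20), 56 deep, centred on x = 0.
- hook_seat (a point): Point in the slot where the pin's centre lies when the hook is fully pushed on: 49 mm up from the hook's origin along its z. Axes as the hook's. Let go on the pin, the hook turns freely about it.
- hook_grip (a point): Centre of the black rubber grip, on the hook's z axis 167 mm from its origin and 118 mm from the seat. The grip is 22 mm thick (y), 26 mm wide (x), 54 mm long, between two small flanges 24 mm thick. Axes as the hook's.
- hook_neck (a point): Middle of the bare neck, on the hook's z axis 117 mm from its origin and 68 mm from the seat; this part lies in the forked rest at the end. The neck is 22 mm wide (x) and 16 mm thick (y), from z = 107 to 136 mm. Axes as the hook's.
- latch (a joint): Red latch across the hook's mouth, in rad: 0 = shut (sprung on its stop, cannot swing outward); grows as it is pushed into the slot, at most 1.45. Hinged on the +x leg 13 mm from the leg tips, 29 mm long. The pin opens it against about 3 to 8 N along the hook; it flips back to 0 when the pin's centre is within about 5 mm of the seat.
- bracket: Blue steel service bracket bolted to the bench, 175 mm long (x), 84 wide, 144 high. Origin: on the bench under the pin's middle; z up, x away from its open front: the hook comes in from above on the -x side, latch leg on the upper (+x) side. Two cheeks, 32 mm apart inside (y = -16 and +16 mm), hold the pin.
- hood (a point): Middle of the front lower edge of the blue hood plate that joins the cheeks, 8 mm behind (+x) and 58 mm above the pin's centre; the plate runs on to x = +42 mm. It blocks the hook unless the shank leans at least about 27 degrees from vertical towards the bracket's -x; 33 degrees leaves room on both sides. Axes as the bracket's.
- rest (a point): Middle of the top of the black rest pad, between two blue ears 32 mm apart; 58 mm in front (-x) of the pin and 37 mm above its centre. The neck's underside lies on it when the hook, fully on the pin, leans 48 degrees from vertical towards the bracket's -x. Axes as the bracket's.
- pin (a point): Middle of the steel cross pin, 14 mm in diameter, along the bracket's y axis, 80 mm above the bench. Axes as the bracket's.
- stand: Grey plastic storage stand fixed to the bench, 92 x 62 mm foot, with a pocket 58 x 20 mm inside and 31 mm deep (rim 41 mm above the bench, floor 10 mm) in which the hook's jaw stands loosely. Origin: centre of its underside; x along the pocket, z up.
- hex_key: Bystander: dark bent hex key, 139 mm long, 8 mm thick, lying on the bench; origin under its middle.
- casting: Bystander: small grey casting, 38 x 45 mm, 50 mm high; origin at the centre of its underside.
- marker: Bystander: black and blue marker pen, 133 mm long, 17 mm thick, lying down; origin under its middle.

How it is judged:
By the outcome, as a careful person would: the job done as asked, in the order asked, and still so for the second after the job is handed in, with the robot touching nothing.
It also fails if it takes over 48 s, if anything falls off the work surface, if the arm or the gripper's body presses on something with over 40 N, if the wrist force passes 120 N, or if a joint passes its speed limit or range.

## Working session

There is one attempt and no reset: what is moved stays moved. The work goes in short steps, Python scripts to look and compute and a tool call to move; the robot and the scene stay as the last step left them, time stands still between calls to the robot, and variables do not carry over. Pictures are saved under pics/ and viewed, about 8 in all and at most 12, crops included, and the job is handed in when it is done.

Besides the shell and the picture viewer there is one more tool, called after "Request:" in YAML: its name, and indented under it one key for each argument. send_rows: Moves the arm, as the interface text tells. Its arguments: {"type":"object","properties":{"targets":{"type":"array","items":{"type":"array"}},"fingers":{"type":"number"}},"required":["targets"]}

```bash
ls; mkdir -p pics; python3 - <<'E'
from cell import env
import cv2,numpy as np
o=env.get_obs(); print({k:np.round(v,3).tolist() for k,v in o.items()}, env.tip_reach)
for n in("scene","top"):
    f=env.grab_frame(n); cv2.imwrite(f"pics/{n}0.png",cv2.resize(f[...,::-1],(768,576)));cv2.imwrite(f"pics/{n}0raw.png",f[...,::-1])
    m=env.camera_model(n);print({k:np.round(v,3).tolist() for k,v in m.items()})
print(env.camera_model("wrist"))
E
```

```text
pics
{'time_s': 0.0, 'q': [1.052, 0.159, 1.598, 0.0, 1.386, -0.21], 'joint_velocities': [0.0, -0.002, 0.001, 0.0, -0.002, 0.0], 'tau': [-0.001, -39.6, -33.143, -0.0, 0.008, 0.0], 'tcp_pos': [174.467, 547.228, 210.514], 'tcp_rot': [-1.788, 1.569, -2.097], 'force': [0.463, 0.255, -0.286], 'wrist_torque': [0.059, 0.06, -0.034], 'finger_gap': 85.492} 11.0
{'fx': 380.495, 'fy': 380.495, 'cx': 253.9, 'cy': 186.609, 'rvec': [2.352, -1.187, 0.32], 'tvec': [-381.312, 384.31, 860.251]}
{'fx': 427.212, 'fy': 427.212, 'cx': 259.064, 'cy': 187.062, 'rvec': [2.153, -2.201, 0.064], 'tvec': [-42.446, 533.911, 1232.357]}
{'fx': 270.47862056193446, 'fy': 270.47862056193446, 'cx': 258.68331759557014, 'cy': 190.68473220366045, 'tool_from_camera': array([[ 1.04765223e-03, -2.85682830e-01,  9.58323653e-01,
        -1.61889335e+02],
       [ 9.99999447e-01,  2.11588480e-04, -1.03013679e-03,
         2.71757761e-01],
       [ 9.15221486e-05,  9.58324202e-01,  2.85682893e-01,
        -7.35205223e+01],
       [ 0.00000000e+00,  0.00000000e+00,  0.00000000e+00,
         1.00000000e+00]])}
```

View pics/scene0.png

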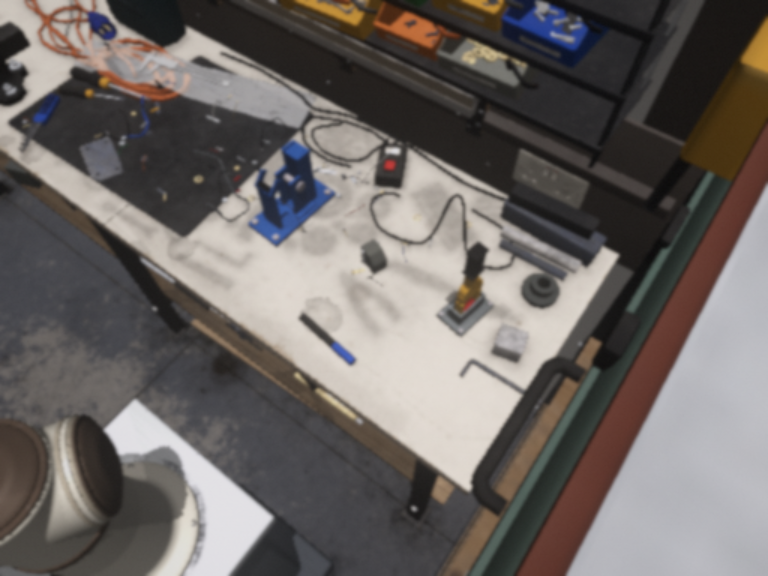

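View pics/top0.png

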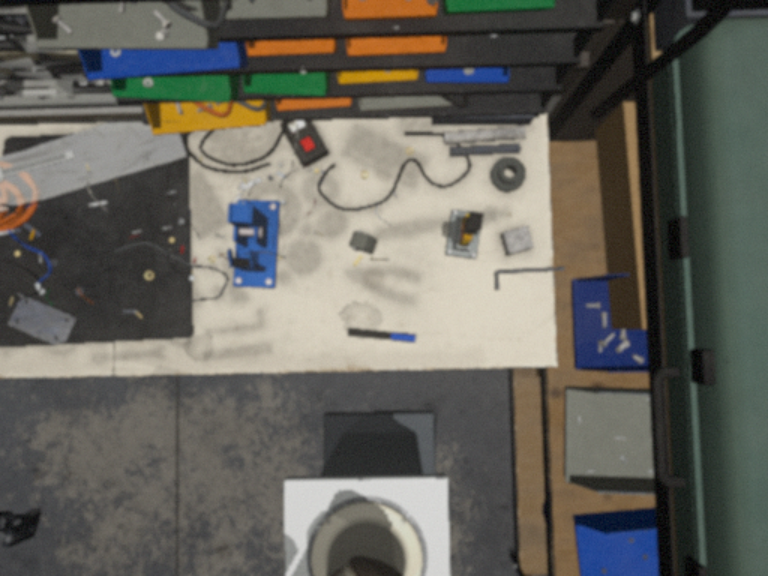

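Scene: the bracket is at (290,190) with the open front toward the robot, the hook in its stand at (467,290). In the top view the bracket is at (255,245) and the stand at (463,233). Next a zoomed montage.

```bash
cat > h.py <<'E'
import numpy as np,cv2
from cell import env
from scipy.spatial.transform import Rotation as Ro
def T(rv,t):
    M=np.eye(4);M[:3,:3]=Ro.from_rotvec(np.ravel(rv)).as_matrix();M[:3,3]=np.ravel(t);return M
def tool(o=None):
    o=o or env.get_obs();M=np.eye(4);M[:3,:3]=Ro.from_euler('xyz',o['tcp_rot']).as_matrix();M[:3,3]=o['tcp_pos'];return M
def cam(n,o=None):
    m=env.camera_model(n);K=np.array([[m['fx'],0,m['cx']],[0,m['fy'],m['cy']],[0,0,1]])
    W=tool(o)@np.array(m['tool_from_camera']) if n=='wrist' else np.linalg.inv(T(m['rvec'],m['tvec']))
    return K,W   # W: camera->world
def ray(c,p):
    K,W=c;d=W[:3,:3]@np.linalg.inv(K)@[p[0],p[1],1];return W[:3,3],d/np.linalg.norm(d)
def onz(c,p,z):
    o,d=ray(c,p);return o+d*(z-o[2])/d[2]
def proj(c,X):
    K,W=c;V=np.linalg.inv(W);x=K@(V[:3,:3]@np.asarray(X,float)+V[:3,3]);return x[:2]/x[2]
def tri(cs,ps):
    A=0;b=0
    for c,p in zip(cs,ps):
        o,d=ray(c,p);P=np.eye(3)-np.outer(d,d);A=A+P;b=b+P@o
    return np.linalg.solve(A,b)
E
python3 - <<'E'
import cv2,numpy as np
t=cv2.imread('pics/top0raw.png');s=cv2.imread('pics/scene0raw.png')
def c(i,x,y):return cv2.resize(i[y:y+72,x:x+72],(390,290*390//390+0),interpolation=cv2.INTER_CUBIC) if 0 else cv2.resize(i[y:y+56,x:x+75],(400,299),interpolation=cv2.INTER_CUBIC)
a=np.hstack([cv2.resize(t[130:195,135:205],(400,371)),cv2.resize(t[130:195,285:355],(400,371))])
b=np.hstack([cv2.resize(s[90:165,160:230],(210,225)),cv2.resize(s[155:225,280:350],(210,210))]) if 0 else None
cv2.imwrite('pics/m1.png',a)
b=np.hstack([cv2.resize(s[90:165,160:230],(400,429)),cv2.resize(s[155:230,285:355],(400,429))])
cv2.imwrite('pics/m2.png',b)
E
```

```text
(no output)
```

View pics/m1.png

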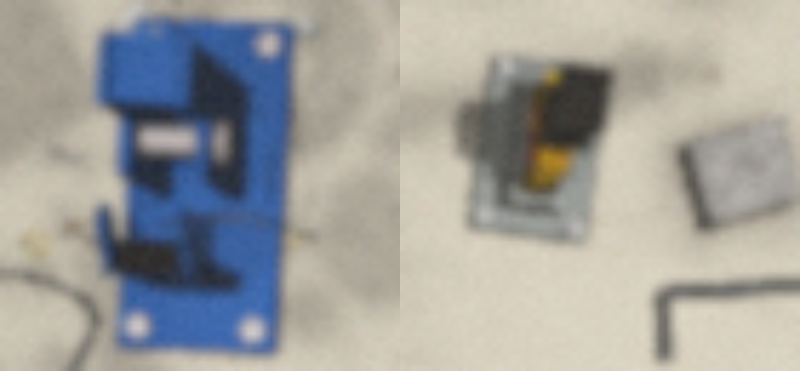

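The top crops show the bracket's foot corners at crop (118,347), (275,352) and (293,22). The pin is light, near (168,140), the hood is at the far end and the ears are toward the robot. The stand's foot corners are (490,53), (470,230) and (585,242), and the grip top is at (580,105).

```bash
python3 - <<'E'
from h import *
c=cam('top')
k=400/70
R=lambda x,y,ox:(ox+(x+.5)/k-.5,130+(y+.5)/(371/65)-.5)
for n,ox,z,pts in(("br",135,6,[(118,347),(275,352),(293,22),(137,327),(252,330),(267,44)]),("pin",135,80,[(140,140),(168,140),(195,142)]),("hood",135,144,[(100,105),(190,107)]),("st",285,6,[(90,53),(70,230),(185,242)]),("grip",285,198,[(180,105),(150,68),(210,68),(200,148),(145,138)])):
    for p in pts: print(n,p,onz(c,R(*p,ox),z).round(1))
E
```

```text
br (118, 347) [531.  254.3   6. ]
br (275, 352) [526.5 172.5   6. ]
br (293, 22) [699.8 161.6   6. ]
br (137, 327) [541.2 244.4   6. ]
br (252, 330) [538.2 184.4   6. ]
br (267, 44) [688.5 175.3   6. ]
pin (140, 140) [627.7 223.9  80. ]
pin (168, 140) [627.4 210.1  80. ]
pin (195, 142) [626.  196.8  80. ]
hood (100, 105) [634.6 226.6 144. ]
hood (190, 107) [632.6 184.5 144. ]
st (90, 53) [ 674.9 -180.3    6. ]
st (70, 230) [ 582.3 -167.3    6. ]
st (185, 242) [ 574.6 -226.6    6. ]
grip (180, 105) [ 615.2 -202.7  198. ]
grip (150, 68) [ 632. -190.  198.]
grip (210, 68) [ 631.4 -216.5  198. ]
grip (200, 148) [ 595.8 -210.9  198. ]
grip (145, 138) [ 600.9 -186.9  198. ]
```

View pics/m2.png

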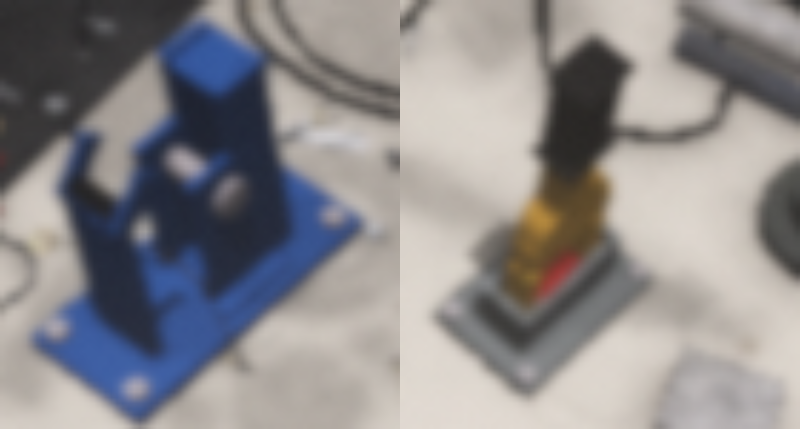

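```bash
cat >> h.py <<'E'
def Rt(xd,yd):
    x=np.array(xd,float);x/=np.linalg.norm(x);y=np.array(yd,float);y-=x*(x@y);y/=np.linalg.norm(y)
    return np.c_[x,y,np.cross(x,y)]
def move(pos,R):
    M=tool();return (M[:3,:3].T@(np.array(pos)-M[:3,3])).round(1),Ro.from_matrix(M[:3,:3].T@R).as_rotvec().round(3)
E
python3 - <<'E'
from h import *
print(tool().round(3))
print(move([600,-205,310],Rt([0,0,-1],[.134,.991,0])))
print(move([600,-205,310],Rt([0,0,-1],[-.134,-.991,0])))
c=cam('scene');print(c[1][:3,3])
E
```

```text
[[-1.00000e-03  3.04000e-01  9.53000e-01  1.74480e+02]
 [-2.00000e-03  9.53000e-01 -3.04000e-01  5.47267e+02]
 [-1.00000e+00 -2.00000e-03 -0.00000e+00  2.10601e+02]
 [ 0.00000e+00  0.00000e+00  0.00000e+00  1.00000e+00]]
(array([ -98.6, -587.5,  634. ]), array([-0.174, -0.001,  0.002]))
(array([ -98.6, -587.5,  634. ]), array([2.967e+00, 3.000e-03, 1.000e-03]))
[ 139.05054556 -381.44253062  931.8218396 ]
```

Request:
send_rows:
  targets:
    - [[-40,-30,30],[0,0,0]]
    - [[-60,-65,65],[-0.05,0,0]]
    - [[-80,-100,105],[-0.1,0,0]]
    - [[-98,-134,145],[-0.174,0,0]]
    - [[-98,-168,182],[-0.174,0,0]]
    - [[-98,-202,218],[-0.174,0,0]]
    - [[-98,-236,255],[-0.174,0,0]]
    - [[-98,-270,291],[-0.174,0,0]]
  fingers: 1

```text
time_s: 0.9
tcp_pos: [359.6, 218.8, 308.8]
tcp_rot: [-1.829, 1.569, -1.963]
force: [0.9, 1.0, -0.4]
finger_gap: 85.3
```

```bash
python3 - <<'E'
from h import *
print(move([600,-205,310],Rt([0,0,-1],[.134,.991,0])),env.get_obs()['q'])
E
```

```text
(array([  -0.8, -387.8,  295.1]), array([-0.   , -0.   ,  0.001])) [ 2.58789727e-01 -3.06595078e-01  1.84672854e+00 -1.20360311e-03
  1.60237608e+00 -1.17758638e+00]
```

Request:
send_rows:
  targets:
    - [[0,-40,30],[0,0,0]]
    - [[0,-80,60],[0,0,0]]
    - [[0,-120,90],[0,0,0]]
    - [[0,-158,120],[0,0,0]]
    - [[0,-197,150],[0,0,0]]
    - [[0,-235,180],[0,0,0]]
    - [[0,-273,210],[0,0,0]]
    - [[0,-310,238],[0,0,0]]

```text
time_s: 1.7
tcp_pos: [554.4, -122.2, 308.4]
tcp_rot: [-2.429, 1.569, -2.564]
force: [0.9, 0.9, 1.2]
finger_gap: 85.3
```

Request:
send_rows:
  targets:
    - [[0,-35,27],[0,0,0]]
    - [[0,-60,50],[0,0,0]]
    - [[0,-75,60],[0,0,0]]
    - [[0,-77,60],[0,0,0]]
    - [[0,-77,60],[0,0,0]]
    - [[0,-77,60],[0,0,0]]
    - [[0,-77,60],[0,0,0]]
    - [[0,-77,60],[0,0,0]]

```text
time_s: 2.5
tcp_pos: [603.4, -205.7, 308.9]
tcp_rot: [-2.175, 1.569, -2.309]
force: [0.7, -0.5, 1.1]
finger_gap: 85.5
```

```bash
python3 - <<'E'
from h import *
print(env.get_obs()['q'].round(2) if hasattr(env.get_obs()['q'],'round') else env.get_obs()['q'])
print(tool().round(3))
f=env.grab_frame('wrist');cv2.imwrite('pics/w1raw.png',f[...,::-1]);cv2.imwrite('pics/w1.png',cv2.resize(f[...,::-1],(768,576)))
np.save('w1T.npy',tool())
E
```

```text
[-0.52  0.28  1.27 -0.    1.6  -1.95]
[[-1.00000e-03  1.34000e-01  9.91000e-01  6.03378e+02]
 [-1.00000e-03  9.91000e-01 -1.34000e-01 -2.05740e+02]
 [-1.00000e+00 -1.00000e-03 -1.00000e-03  3.08873e+02]
 [ 0.00000e+00  0.00000e+00  0.00000e+00  1.00000e+00]]
```

View pics/w1.png

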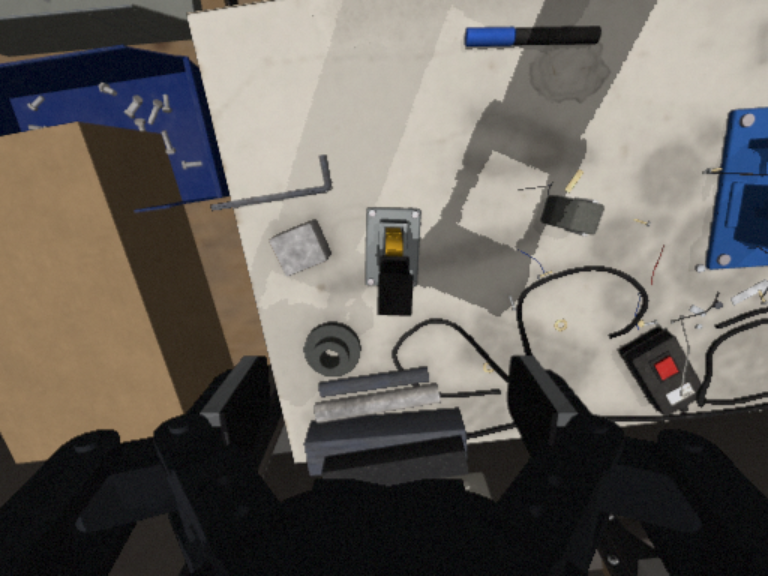

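The wrist picture shows the stand's foot corners at (366,207), (421,209) and (367,285). The grip column is at u≈395, and its top far edge is at v≈315.

```bash
python3 - <<'E'
from h import *
c=cam('wrist');c=(c[0],np.load('w1T.npy')@np.array(env.camera_model('wrist')['tool_from_camera']))
im=cv2.imread('pics/w1raw.png');g=cv2.cvtColor(im,cv2.COLOR_BGR2HSV)
m=(g[...,2]<45)[:215,240:290].astype(np.uint8)
n,l,s,ce=cv2.connectedComponentsWithStats(m);
for i in range(1,n):
    if s[i,4]>60: print(s[i]+[240,0,0,0,0],ce[i]+[240,0])
q=lambda u,v:(u/1.5-.17,v/1.5-.17)
for p in[(366,207),(421,209),(420,285),(367,285)]:print('foot',onz(c,q(*p),6).round(1))
for p in[(378,315),(412,315),(395,315)]:print('top',onz(c,q(*p),208).round(1))
for p in[(384,257),(408,257)]:print('grip low',onz(c,q(*p),150).round(1))
y=cv2.inRange(g,(18,120,80),(32,255,255));yy,xx=np.nonzero(y[120:200,240:290]);print('yellow',xx.min()+240,xx.max()+240,yy.min()+120,yy.max()+120)
print('yellow bot/top',onz(c,(xx.mean()+240,yy.min()+120),41).round(1),onz(c,(xx.mean()+240,yy.max()+120),117).round(1))
cv2.imwrite('pics/z1.png',cv2.resize(im[130:215,235:290],(388,600),interpolation=cv2.INTER_CUBIC))
E
```

```text
[252 170  24  40 829] [263.05186972 190.10856454]
foot [ 571.6 -227.4    6. ]
foot [ 582.1 -166.1    6. ]
foot [ 671.  -177.2    6. ]
foot [ 662.6 -239.9    6. ]
top [ 627.7 -216.3  208. ]
top [ 630.8 -193.1  208. ]
top [ 629.2 -204.7  208. ]
grip low [ 600.3 -209.1  150. ]
grip low [ 602.9 -189.9  150. ]
yellow 257 268 155 169
yellow bot/top [ 599.1 -200.    41. ] [ 605.6 -201.7  117. ]
```

View pics/z1.png

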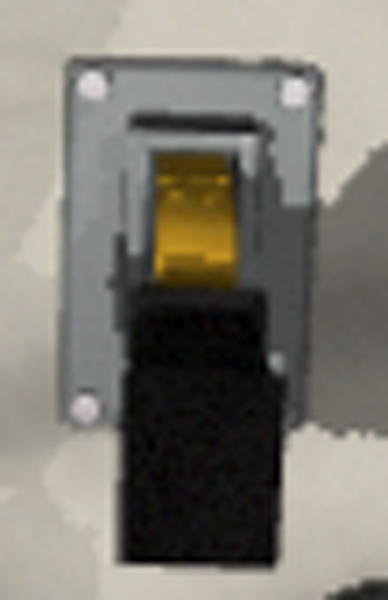

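Request:
send_rows:
  targets:
    - [[20,3.3,12],[0,0,0]]
    - [[60,3.3,12],[0,0,0]]
    - [[90,3.3,12],[0,0,0]]
    - [[115,3.3,12],[0,0,0]]
    - [[130,3.3,12],[0,0,0]]
    - [[137,3.3,12],[0,0,0]]
    - [[137,3.3,12],[0,0,0]]
    - [[137,3.3,12],[0,0,0]]

```text
time_s: 3.35
tcp_pos: [616.5, -204.8, 173.5]
tcp_rot: [-0.889, 1.568, -1.023]
force: [-0.3, 0.4, 0.1]
finger_gap: 85.1
```

Request:
send_rows:
  targets:
    - [[0,0,0],[0,0,0]]
    - [[0,0,0],[0,0,0]]
    - [[0,0,0],[0,0,0]]
    - [[0,0,0],[0,0,0]]
    - [[0,0,0],[0,0,0]]
    - [[0,0,0],[0,0,0]]
    - [[0,0,0],[0,0,0]]
    - [[0,0,0],[0,0,0]]
  fingers: -1

```text
time_s: 4.15
tcp_pos: [616.7, -204.9, 174.0]
tcp_rot: [-0.778, 1.567, -0.912]
force: [-0.3, 0.1, 3.7]
finger_gap: 20.4
```

Request:
send_rows:
  targets:
    - [[0,0,0],[0,0,0]]
    - [[0,0,0],[0,0,0]]
    - [[0,0,0],[0,0,0]]
    - [[-5,0,0],[0,0,0]]
    - [[-10,0,0],[0,0,0]]
    - [[-20,0,0],[0,0,0]]
    - [[-30,0,0],[0,0,0]]
    - [[-40,0,0],[0,0,0]]

```text
time_s: 4.95
tcp_pos: [616.7, -204.9, 215.2]
tcp_rot: [-0.759, 1.567, -0.893]
force: [0.1, -1.6, -3.2]
finger_gap: 19.7
```

```bash
cat >> h.py <<'E'
def pose(ret,lean,pin=(627,209,80),yaw=-3.4,L=115):
    a=np.radians(yaw);l=np.radians(lean);b=np.array([np.cos(a),np.sin(a),0]);by=[-b[1],b[0],0];hz=np.array([0,0,1])*np.cos(l)-b*np.sin(l)
    return np.array(pin)+(L+ret)*hz,Rt(-hz,by)
E
python3 - <<'E'
from h import *
p=pose(120,33);print(p[0],move(*p))
E
```

```text
[499.2351115  216.59063303 277.08758347] (array([ -63.4,  401.8, -172.6]), array([-0.072, -0.573,  0.024]))
```

Request:
send_rows:
  targets:
    - [[-30,10,-5],[0,0,0]]
    - [[-65,40,-20],[0,0,0]]
    - [[-80,80,-40],[0,0,0]]
    - [[-80,125,-62],[0,0,0]]
    - [[-80,170,-84],[0,-0.1,0]]
    - [[-80,215,-105],[-0.03,-0.2,0.01]]
    - [[-75,260,-125],[-0.05,-0.3,0.01]]
    - [[-70,300,-140],[-0.07,-0.4,0.02]]

```text
time_s: 5.75
tcp_pos: [516.8, 113.4, 285.4]
tcp_rot: [0.01, 1.162, -0.051]
force: [0.4, 0.5, -2.7]
finger_gap: 20.2
```

```bash
python3 - <<'E'
from h import *
p=pose(120,33);print(move(*p),env.get_obs()['q'])
E
```

```text
(array([ -1.4, 101.9, -25.3]), array([-0.003, -0.167, -0.003])) [ 2.32650034e-04 -3.37113483e-01  1.96668083e+00 -2.29036883e-02
  1.10410266e+00 -1.50276643e+00]
```

Request:
send_rows:
  targets:
    - [[0,35,-8],[0,-0.05,0]]
    - [[0,70,-16],[0,-0.11,0]]
    - [[-1,95,-23],[0,-0.167,0]]
    - [[-1,102,-25],[0,-0.167,0]]
    - [[-1,102,-25],[0,-0.167,0]]
    - [[-1,102,-25],[0,-0.167,0]]
    - [[-1,102,-25],[0,-0.167,0]]
    - [[-1,102,-25],[0,-0.167,0]]

```text
time_s: 6.55
tcp_pos: [500.5, 215.5, 277.6]
tcp_rot: [0.008, 0.995, -0.056]
force: [-1.2, -4.5, -1.1]
finger_gap: 20.1
```

```bash
python3 - <<'E'
from h import *
print(tool().round(3));np.save('w2T.npy',tool())
I={n:env.grab_frame(n)[...,::-1] for n in('wrist','scene','top')}
for n in I:cv2.imwrite(f'pics/{n}2raw.png',I[n])
p=pose(120,33);
for n in('scene','top','wrist'): print(n,proj(cam(n),[627,209,80]),proj(cam(n),p[0]))
a=cv2.resize(I['wrist'],(440,330));
b=cv2.resize(I['scene'][60:180,130:250],(360,360),interpolation=cv2.INTER_CUBIC);d=cv2.resize(I['top'][110:200,110:230],(440,330),interpolation=cv2.INTER_CUBIC)
# big wrist
cv2.imwrite('pics/w2.png',cv2.resize(I['wrist'],(768,576)))
cv2.imwrite('pics/m3.png',np.hstack([b,cv2.resize(d,(440,360))]))
E
```

```text
[[ 5.44000e-01  6.30000e-02  8.37000e-01  5.00549e+02]
 [-3.10000e-02  9.98000e-01 -5.50000e-02  2.15542e+02]
 [-8.39000e-01  4.00000e-03  5.45000e-01  2.77618e+02]
 [ 0.00000e+00  0.00000e+00  0.00000e+00  1.00000e+00]]
scene [193.81609823 119.8805574 ] [143.51957708  96.12317296]
top [164.37738785 154.23224532] [141.44628358 196.03545261]
wrist [258.6302832  161.25115066] [259.00638189 226.68737351]
```

View pics/w2.png

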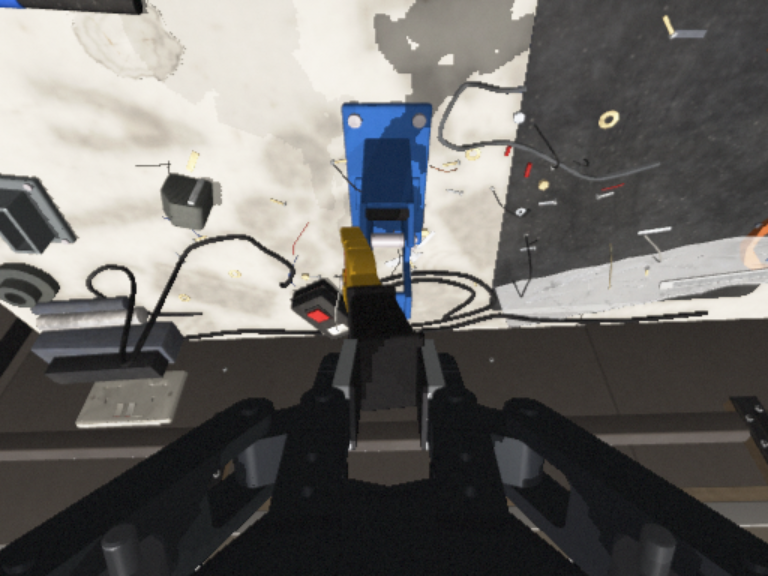

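View pics/m3.png

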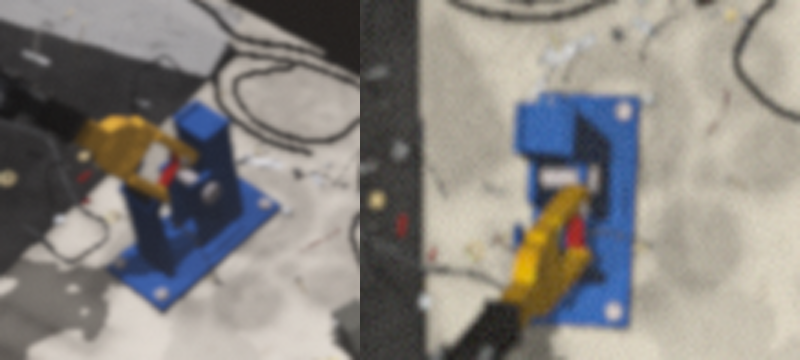

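The hook's lower leg has caught the outside of the −y ear during the sweep: in the wrist view its tip is left at (350,230), and the lateral force is −4.5 N. I'll back off along the shank and check the grasp.

Request:
send_rows:
  targets:
    - [[-15,-8,0],[0,0,0]]
    - [[-30,-10,0],[0,0,0]]
    - [[-45,-10,0],[0,0,0]]
    - [[-60,0,0],[0,0,0]]
    - [[-60,0,0],[0,0,0]]
    - [[-60,0,0],[0,0,0]]
    - [[-60,0,0],[0,0,0]]
    - [[-60,0,0],[0,0,0]]

```text
time_s: 7.5
tcp_pos: [467.4, 217.6, 326.3]
tcp_rot: [0.007, 0.997, -0.057]
force: [0.2, 0.5, -3.5]
finger_gap: 20.1
```

```bash
python3 - <<'E'
from h import *
o=env.get_obs();print(tool(o).round(3),o['force'],o['wrist_torque'])
np.save('w3T.npy',tool())
I={n:env.grab_frame(n)[...,::-1] for n in('wrist','scene','top')}
for n in I:cv2.imwrite(f'pics/{n}3raw.png',I[n])
w=cv2.resize(I['wrist'][120:290,190:320],(344,450),interpolation=cv2.INTER_CUBIC)
s=cv2.resize(I['scene'][60:160,110:210],(450,450),interpolation=cv2.INTER_CUBIC)
cv2.imwrite('pics/m4.png',np.hstack([w,s]))
E
```

```text
[[ 5.42000e-01  6.20000e-02  8.38000e-01  4.67407e+02]
 [-3.10000e-02  9.98000e-01 -5.40000e-02  2.17552e+02]
 [-8.40000e-01  4.00000e-03  5.43000e-01  3.26323e+02]
 [ 0.00000e+00  0.00000e+00  0.00000e+00  1.00000e+00]] [ 0.16601329  0.50070618 -3.45657056] [0.08892421 0.72423433 0.00827913]
```

View pics/m4.png

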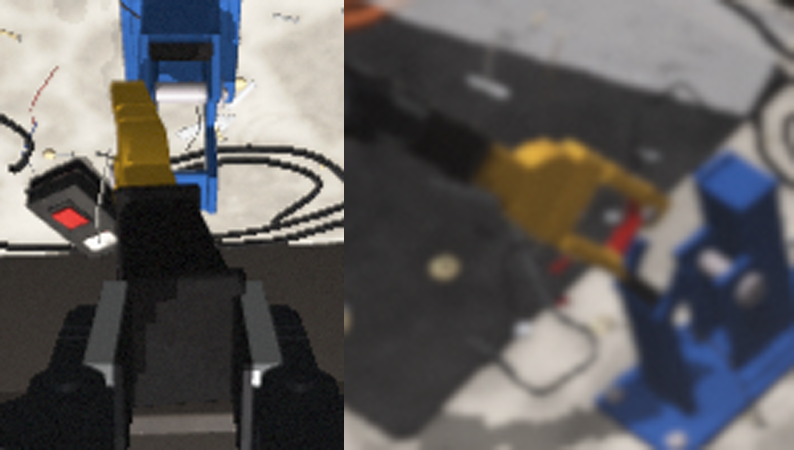

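Crop: the hook is tilted about 8° in the jaws toward −y, with the lower leg tip at wrist raw pixel (238,152). In the scene view the leg ends are near (180,103) and (174,120). I'll quantify this against the known dimensions.

```bash
python3 - <<'E'
from h import *
M=np.load('w3T.npy')
from cell import env
cs=cam('scene');ct=cam('top');cw=cam('wrist')
for n in('scene','top','wrist'):
    g=cv2.cvtColor(cv2.imread(f'pics/{n}3raw.png'),cv2.COLOR_BGR2HSV)
    y=cv2.inRange(g,(14,110,60),(34,255,255))
    lo,hi={'scene':((110,60),(210,160)),'top':((110,100),(230,210)),'wrist':((190,120),(320,250))}[n]
    mm=np.zeros_like(y);mm[lo[1]:hi[1],lo[0]:hi[0]]=y[lo[1]:hi[1],lo[0]:hi[0]]
    C=max(cv2.findContours(mm,0,2)[0],key=cv2.contourArea);a=cv2.approxPolyDP(C,1.5,True)[:,0]
    print(n,cv2.contourArea(C),a.tolist())
for tilt in(0,-8):
  Q=M@T([0,0,np.radians(tilt)],[0,0,0]) # tool z rotation
  for hx,hz in((-23,0),(-12,0),(12,0),(32,0),(32,60),(-11,107),(11,107)):
    print(tilt,hx,hz,[[proj(c,(Q@[164-hz,s,hx,1])[:3]).round(1).tolist() for s in(-8,8)] for c in(cs,ct,cw)])
E
```

```text
scene 516.0 [[143, 92], [140, 100], [152, 112], [170, 120], [168, 115], [160, 111], [161, 107], [167, 100], [176, 105], [181, 105], [178, 101], [161, 91]]
top 383.0 [[163, 167], [155, 170], [145, 185], [141, 198], [145, 198], [146, 203], [153, 200], [165, 184], [160, 183], [157, 185], [155, 183], [155, 179], [162, 173]]
wrist 650.5 [[232, 151], [235, 171], [233, 191], [238, 189], [255, 189], [252, 169], [244, 152]]
0 -23 0 [[[166.6, 117.3], [162.4, 114.3]], [[157.0, 183.5], [150.8, 183.2]], [[251.8, 153.2], [265.1, 153.2]]]
0 -12 0 [[[168.7, 113.7], [164.5, 110.7]], [[156.6, 179.7], [150.4, 179.5]], [[251.9, 162.2], [265.0, 162.2]]]
0 12 0 [[[173.4, 105.8], [169.2, 102.8]], [[155.8, 171.3], [149.5, 171.1]], [[252.0, 181.2], [264.9, 181.2]]]
0 32 0 [[[177.3, 99.1], [173.1, 96.2]], [[155.1, 164.2], [148.7, 163.9]], [[252.1, 196.5], [264.7, 196.5]]]
0 32 60 [[[164.0, 92.0], [159.6, 89.0]], [[148.9, 175.1], [142.2, 174.8]], [[250.8, 213.9], [265.9, 213.9]]]
0 -11 107 [[[143.3, 101.7], [138.7, 98.5]], [[145.5, 200.6], [138.7, 200.3]], [[248.8, 186.9], [267.7, 186.9]]]
0 11 107 [[[148.0, 9
[... 170 characters left out ...]
232.8, 153.5], [246.1, 153.3]]]
-8 -12 0 [[[174.2, 117.7], [170.5, 114.9]], [[165.2, 180.5], [159.3, 179.9]], [[233.1, 162.6], [246.2, 162.3]]]
-8 12 0 [[[179.0, 109.7], [175.2, 107.0]], [[164.5, 172.2], [158.5, 171.5]], [[233.6, 181.7], [246.5, 181.3]]]
-8 32 0 [[[182.9, 103.0], [179.1, 100.3]], [[163.9, 165.0], [157.8, 164.4]], [[234.0, 197.1], [246.7, 196.6]]]
-8 32 60 [[[167.6, 94.5], [163.7, 91.8]], [[154.7, 175.7], [148.3, 175.0]], [[237.0, 214.6], [252.2, 213.9]]]
-8 -11 107 [[[145.1, 103.1], [141.2, 100.2]], [[148.7, 201.1], [142.2, 200.3]], [[239.3, 187.4], [258.2, 186.7]]]
-8 11 107 [[[149.8, 95.0], [145.8, 92.1]], [[147.7, 192.9], [141.2, 192.2]], [[239.8, 212.0], [258.2, 211.0]]]
```

```bash
python3 - <<'E'
from h import *
tc=np.array(env.camera_model('wrist')['tool_from_camera'])
C={};P={}
for f,n,w in(('w1raw','x',0),('wrist2raw','wrist','w2T'),('wrist3raw','wrist','w3T'),('top0raw','top',0),('scene0raw','scene',0)):
    if n=='x':continue
    c=cam(n)
    if w:c=(c[0],np.load(w+'.npy')@tc)
    u=proj(c,[627,209,80]);x0,y0=(u-9).astype(int)
    im=cv2.imread(f'pics/{f}.png');g=cv2.cvtColor(im,cv2.COLOR_BGR2HSV)[y0:y0+19,x0:x0+19]
    m=((g[...,1]<80)&(g[...,2]>95)).astype(np.uint8)
    k,l,s,ce=cv2.connectedComponentsWithStats(m)
    print(f,u.round(1));[print('  ',(s[i,:2]+[x0,y0]).tolist(),s[i,2:].tolist(),(ce[i]+[x0,y0]).round(1)) for i in range(1,k) if s[i,4]>6]
    # foot corners from wrist
E
```

```text
wrist2raw [259.  160.9]
   [249, 155] [19, 15, 251] [258.1 162.9]
wrist3raw [258.9 155.7]
   [249, 151] [19, 14, 246] [257.9 157.8]
top0raw [164.4 154.2]
   [155, 150] [3, 14, 23] [155.5 157.6]
   [158, 151] [12, 7, 60] [163.9 154. ]
   [172, 152] [2, 6, 12] [172.5 154.5]
scene0raw [193.8 119.9]
   [184, 110] [6, 5, 18] [185.8 111.3]
   [189, 116] [7, 6, 29] [191.9 118. ]
   [198, 121] [4, 5, 13] [199.2 122.5]
```

```bash
cat >> h.py <<'E'
def hpose(ret,lean,tilt=-8.4,hx=-2,pin=(626.5,208.5,80),yaw=-3.4,side=0):
    c,R=pose(ret,lean,pin,yaw,0);Tg=np.eye(4);Tg[:3,:3]=R;Tg[:3,3]=c+side*R[:,1]  # tool-like axes at seat
    H=T([0,0,np.radians(tilt)],[0,0,0])@T([0,0,0],[115,0,hx])
    G=Tg@np.linalg.inv(H);return G[:3,3],G[:3,:3]
E
python3 - <<'E'
from h import *
for r in(150,90,60):
    p=hpose(r,33);print(r,p[0].round(1),move(*p))
E
```

```text
150 [484.1 217.  303.3] (array([28.9,  0.3,  1. ]), array([-0.005, -0.001,  0.145]))
90 [516.7 215.  253. ] (array([88.9,  0.2,  1.1]), array([-0.005, -0.001,  0.145]))
60 [533.  214.1 227.9] (array([1.189e+02, 1.000e-01, 1.100e+00]), array([-0.005, -0.001,  0.145]))
```

Request:
send_rows:
  targets:
    - [[0,0,0],[0,0,0.05]]
    - [[0,0,0],[0,0,0.1]]
    - [[10,0,1],[0,0,0.145]]
    - [[20,0,1],[-0.005,0,0.145]]
    - [[29,0,1],[-0.005,0,0.145]]
    - [[29,0,1],[-0.005,0,0.145]]
    - [[29,0,1],[-0.005,0,0.145]]
    - [[29,0,1],[-0.005,0,0.145]]

```text
time_s: 8.45
tcp_pos: [484.2, 217.1, 303.6]
tcp_rot: [0.221, 0.979, 0.206]
force: [0.1, 0.2, -2.3]
finger_gap: 19.7
```

```bash
cat > chk.py <<'E'
from h import *
import sys
k=sys.argv[1]
o=env.get_obs();M=tool(o);print(M[:3,3].round(1),'F',np.round(o['force'],1),'gap',o['finger_gap'])
c=cam('wrist',o);im=env.grab_frame('wrist')[...,::-1].copy();cv2.imwrite(f'pics/w{k}raw.png',im)
g=cv2.cvtColor(im,cv2.COLOR_BGR2HSV);y=cv2.inRange(g,(14,110,60),(34,255,255));mm=np.zeros_like(y);mm[100:250,190:330]=y[100:250,190:330]
C=max(cv2.findContours(mm,0,2)[0],key=cv2.contourArea);print('hook',cv2.approxPolyDP(C,1.5,True)[:,0].tolist())
for hx,hz in((-23,0),(-12,80),(-11,107)):
    Q=M@T([0,0,np.radians(-8.4)],[0,0,0]);print('pred',hx,hz,[proj(c,(Q@[164-hz,s,hx-2,1])[:3]).round(1).tolist() for s in(-8,8)])
for s in(-16,16):print('pin pred',proj(c,[626.5-s*-.06,208.5+s,80]).round(1))
u=proj(c,[626.5,208.5,80])
for n in('scene','top'): cv2.imwrite(f'pics/{n}{k}raw.png',env.grab_frame(n)[...,::-1])
cv2.imwrite(f'pics/w{k}.png',cv2.resize(im[100:250,180:340],(640,600),interpolation=cv2.INTER_CUBIC))
E
python3 chk.py 4
```

```text
[484.2 217.1 303.6] F [ 0.1  0.2 -2.3] gap 19.70266907743886
hook [[232, 151], [235, 170], [233, 191], [236, 189], [256, 189], [253, 183], [252, 170], [244, 152]]
pred -23 0 [[231.9, 152.5], [245.2, 152.2]]
pred -12 80 [[236.7, 177.2], [253.8, 176.6]]
pred -11 107 [[238.9, 185.9], [257.9, 185.2]]
pin pred [223.7 157.6]
pin pred [244.1 157.1]
```

View pics/w4.png

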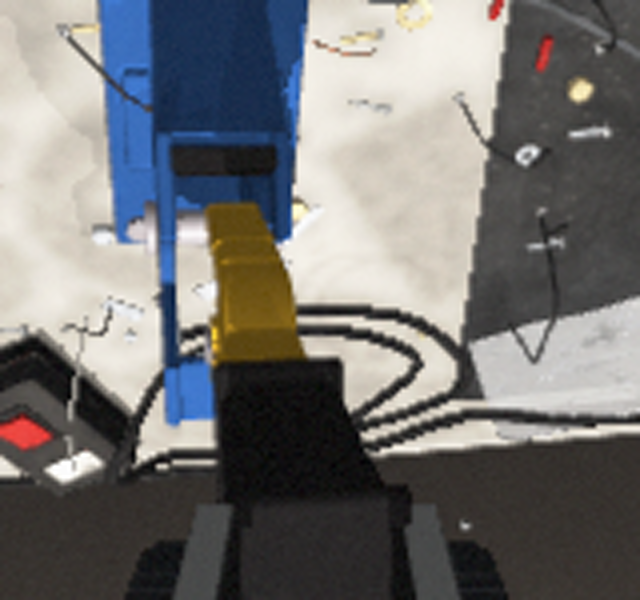

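The jaw tip is at crop (232,205), and the black rest pad spans crop u 170–278 at v≈160 (raw centre 236). I'll check that against the predicted rest.

```bash
python3 - <<'E'
from h import *
tc=np.array(env.camera_model('wrist')['tool_from_camera'])
a=np.radians(-3.4);b=np.array([np.cos(a),np.sin(a),0]);by=np.array([-b[1],b[0],0]);pin=np.array([626.5,208.5,80])
W={'w4raw':tool(),'wrist2raw':np.load('w2T.npy'),'wrist3raw':np.load('w3T.npy')}
for f,M in W.items():
    c=(cam('wrist')[0],M@tc)
    im=cv2.imread(f'pics/{f}.png');g=cv2.cvtColor(im,cv2.COLOR_BGR2HSV)
    r=pin-58*b+[0,0,37];u=proj(c,r);print(f,'rest pred',u.round(1),[proj(c,r+s*by).round(1).tolist() for s in(-16,16)])
    x0,y0=(u-[22,10]).astype(int);sub=g[y0:y0+20,x0:x0+44];m=((sub[...,2]<50)).astype(np.uint8)
    k,l,s,ce=cv2.connectedComponentsWithStats(m);[print('  dark',(s[i,:2]+[x0,y0]).tolist(),s[i,2:].tolist(),(ce[i]+[x0,y0]).round(1)) for i in range(1,k) if s[i,4]>20]
    for p in(pin-98*b-[0,0,80-6],):print('  foot front corners pred',[proj(c,p+s*by).round(1).tolist() for s in(-42,42)])
    bl=cv2.inRange(g,(100,120,60),(125,255,255))[40:140,180:330];print('  blue row cols',[(r0+40,np.nonzero(bl[r0])[0][[0,-1]]+180) for r0 in(45,60,80) if bl[r0].any()])
E
```

```text
w4raw rest pred [236.3 143.7] [[224.2, 143.9], [248.2, 143.5]]
  dark [223, 136] [26, 8, 180] [235.6 139.9]
  foot front corners pred [[202.7, 73.5], [259.6, 74.6]]
  blue row cols [(85, array([204, 257])), (100, array([205, 256])), (120, array([209, 254]))]
wrist2raw rest pred [258.5 146.9] [[245.5, 147.0], [271.6, 146.8]]
  dark [244, 139] [28, 8, 220] [257.5 142.4]
  foot front corners pred [[227.8, 72.0], [288.5, 71.7]]
  blue row cols [(85, array([229, 286])), (100, array([231, 285])), (120, array([233, 283]))]
wrist3raw rest pred [258.5 142.8] [[247.4, 142.8], [269.7, 142.7]]
  dark [247, 136] [23, 7, 159] [257.9 139. ]
  foot front corners pred [[231.9, 78.3], [284.6, 78.1]]
  blue row cols [(85, array([233, 283])), (100, array([234, 282])), (120, array([236, 280]))]
```

```bash
python3 - <<'E'
from h import *
for r in(90,62,20,0,-3):print(r,*move(*hpose(r,33,hx=-2.5,side=-.5)))
E
```

```text
90 [59.6 -9.3  0.2] [ 0.001  0.    -0.   ]
62 [ 87.3 -13.4   0.2] [ 0.001  0.    -0.   ]
20 [128.8 -19.6   0.2] [ 0.001  0.    -0.   ]
0 [148.6 -22.5   0.2] [ 0.001  0.    -0.   ]
-3 [151.6 -23.    0.2] [ 0.001  0.    -0.   ]
```

Request:
send_rows:
  targets:
    - [[12,-1.9,0],[0,0,0]]
    - [[25,-3.9,0.2],[0,0,0]]
    - [[38,-5.9,0.2],[0,0,0]]
    - [[50,-7.8,0.2],[0,0,0]]
    - [[62,-9.6,0.2],[0,0,0]]
    - [[74,-11.4,0.2],[0,0,0]]
    - [[83,-12.8,0.2],[0,0,0]]
    - [[87,-13.4,0.2],[0,0,0]]

```text
time_s: 9.4
tcp_pos: [532.2, 213.4, 228.6]
tcp_rot: [0.221, 0.98, 0.206]
force: [0.8, 0.7, -3.3]
finger_gap: 20.1
```

```bash
python3 chk.py 5; python3 - <<'E'
import cv2,numpy as np
w=cv2.imread('pics/w5.png');s=cv2.imread('pics/scene5raw.png');t=cv2.imread('pics/top5raw.png')
s=cv2.resize(s[75:155,150:230],(400,400),interpolation=cv2.INTER_CUBIC);t=cv2.resize(t[125:205,125:205],(400,400),interpolation=cv2.INTER_CUBIC)
cv2.imwrite('pics/m5.png',np.hstack([s,t]))
E
```

```text
[532.2 213.4 228.6] F [ 0.8  0.7 -3.3] gap 20.113803791638325
hook [[232, 155], [235, 171], [233, 191], [235, 189], [255, 188], [252, 169], [246, 156]]
pred -23 0 [[231.9, 152.5], [245.2, 152.2]]
pred -12 80 [[236.7, 177.2], [253.8, 176.6]]
pred -11 107 [[238.9, 185.9], [257.9, 185.2]]
pin pred [226.1 169.9]
pin pred [251.4 169.1]
```

View pics/m5.png

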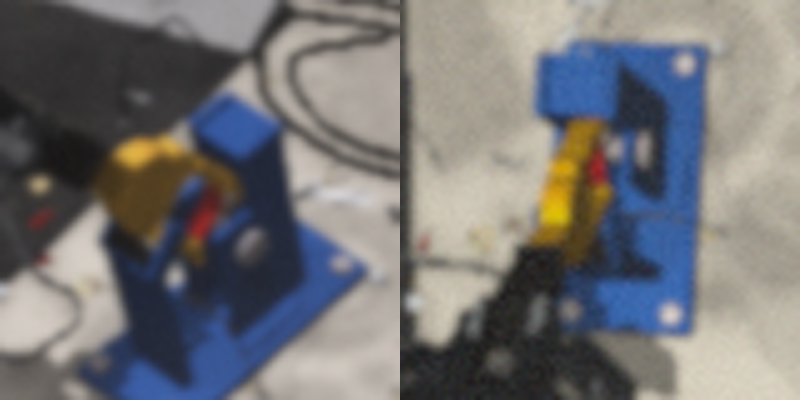

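The scene crop shows the jaw over the pin between the ears and under the hood, and the force reads only the hook's weight. Pushing in slowly.

Request:
send_rows:
  targets:
    - [[4,-0.6,0],[0,0,0]]
    - [[8,-1.2,0],[0,0,0]]
    - [[12,-1.8,0],[0,0,0]]
    - [[16,-2.4,0],[0,0,0]]
    - [[20,-3,0],[0,0,0]]
    - [[24,-3.6,0],[0,0,0]]
    - [[27,-4,0],[0,0,0]]
    - [[30,-4.5,0],[0,0,0]]

```text
time_s: 10.35
tcp_pos: [549.5, 212.7, 205.3]
tcp_rot: [0.221, 0.977, 0.206]
force: [-2.8, 0.4, 2.4]
finger_gap: 20.1
```

```bash
python3 - <<'E'
from h import *
o=env.get_obs();print(tool(o)[:3,:3].T@o['force'],o['wrist_torque'],move(*hpose(0,33,hx=-2.5,side=-.5)))
E
```

```text
[-3.42776336  0.72875542 -1.04266868] [0.04204675 0.55953815 0.12433938] (array([31.7, -4.8, -1.1]), array([ 0.001,  0.002, -0.001]))
```

Request:
send_rows:
  targets:
    - [[4,-0.6,0],[0,0,0]]
    - [[8,-1.2,0],[0,0,0]]
    - [[12,-1.8,0],[0,0,0]]
    - [[15,-2.3,0],[0,0,0]]
    - [[18,-2.7,0],[0,0,0]]
    - [[21,-3.2,0],[0,0,0]]
    - [[24,-3.6,0],[0,0,0]]
    - [[26,-3.9,0],[0,0,0]]

```text
time_s: 11.15
tcp_pos: [562.8, 211.6, 181.3]
tcp_rot: [0.221, 0.98, 0.206]
force: [0.4, -0.2, -4.3]
finger_gap: 20.0
```

```bash
cat > st.py <<'E'
from h import *
o=env.get_obs();print((tool(o)[:3,:3].T@o['force']).round(2),np.round(o['wrist_torque'],2),move(*hpose(0,33,hx=-2.5,side=-.5)))
E
python3 st.py
```

```text
[ 3.76 -0.77 -2.03] [-0.12  0.71  0.02] (array([ 4.7, -0.5,  0.8]), array([ 0.001, -0.002, -0.   ]))
```

Request:
send_rows:
  targets:
    - [[1,0,0],[0,0,0]]
    - [[2,-0.2,0],[0,0,0]]
    - [[3,-0.3,0],[0,0,0]]
    - [[4,-0.4,0],[0,0,0]]
    - [[5,-0.6,0],[0,0,0]]
    - [[6,-0.7,0],[0,0,0]]
    - [[7,-0.8,0],[0,0,0]]
    - [[7,-0.8,0],[0,0,0]]

```text
time_s: 11.95
tcp_pos: [569.7, 213.1, 182.2]
tcp_rot: [0.222, 0.97, 0.208]
force: [-18.2, -0.4, 22.3]
finger_gap: 20.0
```

```bash
python3 st.py
```

```text
[-28.52   2.84  -2.85] [0.14 1.27 0.25] (array([ 1.4, -1.9, -5.3]), array([ 0.001,  0.008, -0.003]))
```

```bash
python3 - <<'E'
from h import *
for l in(33,36,39,42,45,47):print(l,*move(*hpose(0.5,l,hx=-2.5,side=-.5)))
E
```

```text
33 [ 0.9 -1.9 -5.3] [ 0.001  0.008 -0.003]
36 [  0.9  -1.9 -11.4] [-0.006 -0.044 -0.003]
39 [  1.2  -1.9 -17.4] [-0.014 -0.096 -0.003]
42 [  1.8  -2.  -23.4] [-0.022 -0.147 -0.003]
45 [  2.7  -2.1 -29.4] [-0.03  -0.199 -0.003]
47 [  3.5  -2.3 -33.4] [-0.035 -0.234 -0.003]
```

Request:
send_rows:
  targets:
    - [[0,-1,-2],[0,0,0]]
    - [[0,-1.9,-5],[0,0.004,0]]
    - [[0.5,-1.9,-10],[-0.005,-0.035,0]]
    - [[0.9,-1.9,-15],[-0.01,-0.075,0]]
    - [[1.3,-1.9,-20],[-0.017,-0.118,0]]
    - [[2,-2,-25],[-0.024,-0.16,0]]
    - [[2.7,-2.1,-29.4],[-0.03,-0.199,-0.003]]
    - [[2.7,-2.1,-29.4],[-0.03,-0.199,-0.003]]

```text
time_s: 12.75
tcp_pos: [546.8, 214.0, 165.5]
tcp_rot: [0.145, 0.769, 0.149]
force: [-15.9, -1.1, 15.1]
finger_gap: 20.0
```

```bash
python3 - <<'E'
from h import *
o=env.get_obs();print((tool(o)[:3,:3].T@o['force']).round(2),np.round(o['wrist_torque'],2))
for l in(45,47):print(l,*move(*hpose(0.5,l,hx=-2.5,side=-.5)))
E
```

```text
[-21.9    1.23  -0.38] [-0.05  0.41  0.08]
45 [ 1.3 -1.5 -1.5] [ 0.002  0.005 -0.003]
47 [ 1.2 -1.4 -5.5] [-0.003 -0.03  -0.003]
```

Request:
send_rows:
  targets:
    - [[0,-0.5,-2],[0,-0.01,0]]
    - [[0,-1,-3.5],[0,-0.02,0]]
    - [[0,-1.4,-5.5],[-0.003,-0.03,0]]
    - [[-0.5,-1.4,-6],[-0.003,-0.035,0]]
    - [[-0.5,-1.4,-6.5],[-0.003,-0.04,0]]
    - [[-0.5,-1.4,-6.5],[-0.003,-0.04,0]]
    - [[-0.5,-1.4,-6.5],[-0.003,-0.04,0]]
    - [[-0.5,-1.4,-6.5],[-0.003,-0.04,0]]

```text
time_s: 13.55
tcp_pos: [542.5, 213.0, 161.9]
tcp_rot: [0.137, 0.728, 0.142]
force: [-3.1, 3.2, 4.3]
finger_gap: 20.1
```

```bash
python3 - <<'E'
from h import *
o=env.get_obs();print((tool(o)[:3,:3].T@o['force']).round(2),np.round(o['wrist_torque'],2))
for l in(47,48):print(l,*move(*hpose(0.5,l,hx=-2.5,side=-.5)))
g={n:cv2.cvtColor(cv2.cvtColor(env.grab_frame(n),4),cv2.COLOR_BGR2HSV) for n in('scene','top')}
c={n:cam(n) for n in g}
a=np.radians(-3.4);b=np.array([np.cos(a),np.sin(a),0]);l=np.radians(47.3);hz=np.array([0,0,np.cos(l)])-b*np.sin(l);hx=b*np.cos(l)+[0,0,np.sin(l)];pin=np.array([626.5,208.5,80])
for n in g:
    h=g[n];m=(cv2.inRange(h,(0,130,60),(6,255,255))|cv2.inRange(h,(172,130,60),(180,255,255)))
    u=proj(c[n],pin);x,y=u.astype(int);ys,xs=np.nonzero(m[y-25:y+25,x-25:x+25]);print(n,'pin',u.round(1),'red',len(xs),(xs.mean()+x-25,ys.mean()+y-25) if len(xs) else 0, [xs.min()+x-25,xs.max()+x-25,ys.min()+y-25,ys.max()+y-25] if len(xs) else 0)
    for nm,(X,Z) in dict(hinge=(17,13),shutmid=(4,16),openmid=(14,27),opentip=(12,42)).items():print('  ',nm,[proj(c[n],pin+X*hx+(Z-49)*hz+s*np.array([.06,1,0])).round(1).tolist() for s in(-5,5)])
E
```

```text
[-4.85  3.77  0.96] [0.56 0.12 0.59]
47 [ 1.9 -0.3  0. ] [-0.001  0.012 -0.003]
48 [ 1.8 -0.3 -2. ] [-0.003 -0.005 -0.003]
scene pin [193.8 120.1] red 0 0 0
   hinge [[204.5, 116.0], [202.1, 114.4]]
   shutmid [[202.3, 119.9], [199.9, 118.3]]
   openmid [[201.4, 116.8], [198.9, 115.2]]
   opentip [[198.0, 117.3], [195.6, 115.6]]
top pin [164.6 154.4] red 0 0 0
   hinge [[168.0, 141.9], [164.5, 141.7]]
   shutmid [[168.4, 146.1], [164.9, 146.0]]
   openmid [[167.2, 145.7], [163.7, 145.6]]
   opentip [[166.2, 149.6], [162.7, 149.4]]
```

Red latch pixels are hidden now, so I'll do a gentle pull test along the shank.

Request:
send_rows:
  targets:
    - [[-3,0,0],[0,0,0]]
    - [[-6,0.5,0],[0,0,0]]
    - [[-9,1,0],[0,0,0]]
    - [[-12,1.4,0],[0,0,0]]
    - [[-15,1.8,0],[0,0,0]]
    - [[-17,2.1,0],[0,0,0]]
    - [[-18,2.3,0],[0,0,0]]
    - [[-18,2.3,0],[0,0,0]]

```text
time_s: 14.45
tcp_pos: [529.4, 210.9, 171.5]
tcp_rot: [0.135, 0.731, 0.137]
force: [45.8, -0.1, -31.0]
finger_gap: 19.7
```

```bash
python3 st.py
```

```text
[54.43 -5.34  8.05] [-0.83 -0.91 -1.13] (array([22.9, -0.4, 29.3]), array([0.034, 0.251, 0.001]))
```

54 N of resistance after about 16 mm, so the latch is holding. Pushing back to the seat.

Request:
send_rows:
  targets:
    - [[3,-0.4,0],[0,0,0]]
    - [[6,-0.8,0],[0,0,0]]
    - [[9,-1.2,0],[0,0,0]]
    - [[12,-1.6,0],[0,0,0]]
    - [[14,-1.9,0],[0,0,0]]
    - [[16,-2.2,0],[0,0,0]]
    - [[17,-2.3,0],[0,0,0]]
    - [[17,-2.3,0],[0,0,0]]

```text
time_s: 15.25
tcp_pos: [543.1, 212.6, 164.1]
tcp_rot: [0.137, 0.725, 0.141]
force: [-30.7, 1.8, 24.9]
finger_gap: 19.4
```

```bash
python3 - <<'E'
from h import *
o=env.get_obs();print((tool(o)[:3,:3].T@o['force']).round(2),np.round(o['wrist_torque'],2))
for l in(47,48):print(l,*move(*hpose(0,l,hx=-2.5,side=-.5)))
E
```

```text
[-39.06   5.85  -2.19] [0.56 1.26 0.78]
47 [ 3.4 -0.1 -2.1] [-0.001  0.016 -0.003]
48 [ 3.3 -0.1 -4.1] [-0.003 -0.002 -0.003]
```

Request:
send_rows:
  targets:
    - [[-0.5,0,-0.5],[0,0,0]]
    - [[-1,0,-1.5],[0,0,0]]
    - [[-1,0,-2.5],[0,0,0]]
    - [[-1,0,-3.5],[0,0,0]]
    - [[-1,0,-4],[0,0,0]]
    - [[-1,0,-4],[0,0,0]]
    - [[-1,0,-4],[0,0,0]]
    - [[-1,0,-4],[0,0,0]]

```text
time_s: 16.05
tcp_pos: [539.7, 212.6, 161.7]
tcp_rot: [0.137, 0.725, 0.141]
force: [-0.5, 0.1, -2.3]
finger_gap: 19.5
```

```bash
python3 - <<'E'
from h import *
o=env.get_obs();print((tool(o)[:3,:3].T@o['force']).round(2),np.round(o['wrist_torque'],2))
for l in(47,48):print(l,*move(*hpose(0,l,hx=-2.5,side=-.5)))
E
```

```text
[ 1.16 -0.11 -1.99] [-0.15  0.86  0.01]
47 [ 4.3 -0.   1.9] [-0.001  0.015 -0.003]
48 [ 4.3 -0.  -0.1] [-0.003 -0.002 -0.003]
```

Request:
send_rows:
  targets:
    - [[0,0,0],[0,0,0]]
    - [[0,0,0],[0,0,0]]
    - [[0,0,0],[0,0,0]]
    - [[0,0,0],[0,0,0]]
    - [[0,0,0],[0,0,0]]
    - [[0,0,0],[0,0,0]]
    - [[0,0,0],[0,0,0]]
    - [[0,0,0],[0,0,0]]
  fingers: 0.2

```text
time_s: 16.85
tcp_pos: [539.7, 212.6, 161.7]
tcp_rot: [0.137, 0.725, 0.141]
force: [0.2, 0.0, 0.1]
finger_gap: 51.2
```

```bash
python3 st.py
```

```text
[0.06 0.04 0.22] [-0.03  0.37 -0.07] (array([ 8.7, -0.6, 29.6]), array([ 0.035,  0.257, -0.003]))
```

Request:
send_rows:
  targets:
    - [[-10,1.2,0],[0,0,0]]
    - [[-22,3,0],[0,0,0]]
    - [[-36,5,0],[0,0,0]]
    - [[-52,7,0],[0,0,0]]
    - [[-70,10,0],[0,0,0]]
    - [[-90,13,0],[0,0,0]]
    - [[-110,16,0],[0,0,0]]
    - [[-125,18,0],[0,0,0]]

```text
time_s: 17.65
tcp_pos: [445.6, 217.5, 247.4]
tcp_rot: [0.137, 0.724, 0.141]
force: [0.0, -0.2, -0.1]
finger_gap: 51.3
```

```bash
python3 chk.py 6; python3 - <<'E'
import cv2,numpy as np
w=cv2.imread('pics/w6raw.png');s=cv2.imread('pics/scene6raw.png');t=cv2.imread('pics/top6raw.png')
r=lambda i,sz:cv2.resize(i,sz,interpolation=cv2.INTER_CUBIC)
a=np.hstack([r(s[75:155,140:230],(400,356)),r(t[125:205,125:215],(400,356))])
b=r(w[60:260,120:400],(336,240));b=np.hstack([b,r(w[110:210,190:310],(288,240)),np.zeros((240,176,3),np.uint8)])
cv2.imwrite('pics/m6.png',np.vstack([a,b]))
E
```

```text
[445.6 217.5 247.4] F [ 0.  -0.2 -0.1] gap 51.33990291830508Traceback (most recent call last):
  File "chk.py", line 7, in <module>
    C=max(cv2.findContours(mm,0,2)[0],key=cv2.contourArea);print('hook',cv2.approxPolyDP(C,1.5,True)[:,0].tolist())
ValueError: max() iterable argument is empty
[ WARN:0@0.011] global loadsave.cpp:275 findDecoder imread_('pics/scene6raw.png'): can't open/read file: check file path/integrity
[ WARN:0@0.011] global loadsave.cpp:275 findDecoder imread_('pics/top6raw.png'): can't open/read file: check file path/integrity
Traceback (most recent call last):
TypeError: 'NoneType' object is not subscriptable
```

```bash
python3 - <<'E'
from h import *
w,s,t=[env.grab_frame(n)[...,::-1].copy() for n in('wrist','scene','top')]
for n,i in zip(('w','s','t'),(w,s,t)):cv2.imwrite(f'pics/f_{n}.png',i)
r=lambda i,sz:cv2.resize(i,sz,interpolation=cv2.INTER_CUBIC)
a=np.hstack([r(s[75:155,140:230],(400,356)),r(t[125:205,125:215],(400,356))])
b=np.hstack([r(w,(320,240)),r(w[60:210,180:340],(256,240)),np.zeros((240,224,3),np.uint8)])
cv2.imwrite('pics/m6.png',np.vstack([a,b]))
E
```

```text
(no output)
```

View pics/m6.png

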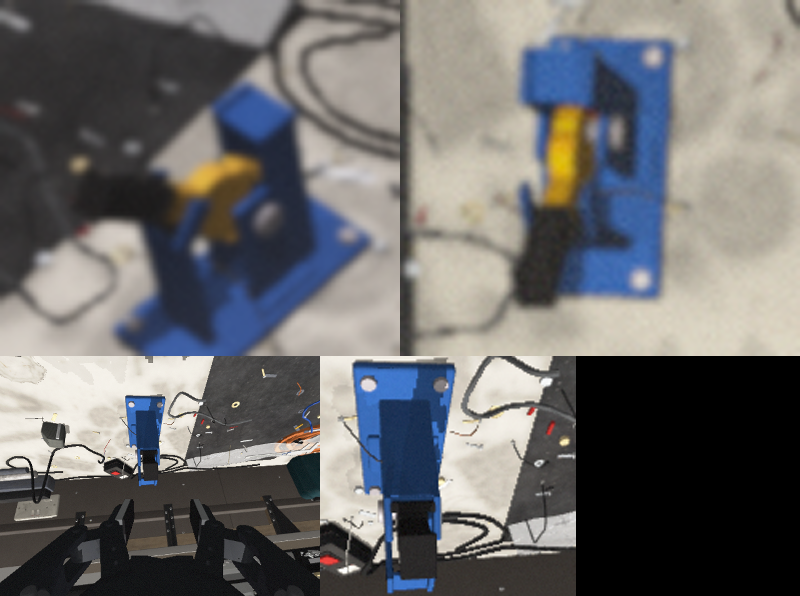

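The final picture shows the hook under the hood and on the pin, with its neck between the ears. The grip's free end is at scene raw (158,118) and top raw (156,192), and the gripper is clear of it. One numeric check of the lean.

```bash
python3 - <<'E'
from h import *
p=tri([cam('scene'),cam('top')],[(158,117.5),(156,192)]);d=p-[626.5,208.5,80];print(p.round(1),d.round(1),np.linalg.norm(d),np.degrees(np.arctan2(-d[0],d[2])))
for l in(44,48,52):
    q=pose(149,l,pin=(626.5,208.5,80),L=0)[0];print(l,q.round(1),proj(cam('scene'),q).round(1),proj(cam('top'),q).round(1))
E
```

```text
[511.9 203.4 199.8] [-114.6   -5.1  119.8] 165.86666137744268 43.74542218966593
44 [523.2 214.6 187.2] [159.6 116. ] [152.4 188.5]
48 [516.  215.1 179.7] [158.2 119.6] [153.1 191.5]
52 [509.3 215.5 171.7] [157.  123.2] [153.7 194.2]
```

```bash
python3 -c "
from cell import env
print(env.get_obs()['time_s'],env.finish_job())"
```

```text
the job is handed in; nothing more can be done
17.85 None
```

The hook is on the pin with the latch shut, its neck lies in the forked rest, and I handed the job in at 17.85 s.

**What I did:** I took the hook from the stand and carried it to the bracket. I pushed it in at a 33° lean until it stopped on the pin, leaned it back to about 48°, let go and backed off about 125 mm. I did not move the hex key, the marker or the casting, but I did not check their positions again at the end.

**Checks that agreed:**
- **Latch:** it resisted by about 6 N on the way in, and that resistance vanished close to the seat. A pull along the shank then met 54 N, so the latch holds behind the pin.
- **Rest:** the last pictures show the neck between the ears and the gripper clear of it, with no force on the tool.

**What went wrong or stayed unsure:**
- **Contact on the way:** the jaw brushed the outside of one ear (about 5 N) and tilted the hook about 8° in the gripper. I backed off, turned the tool to make up for it and carried on.
- **Latch not seen shut:** it was hidden in the last pictures, so that rests on the forces alone.
- **Seating and lean:** I eased off a little before letting go, so the hook may sit 1–3 mm short of its seat. A rough two-camera estimate gave a 44° lean and put the grip end 166 mm from the pin, where 149 mm was expected. The two views taken singly fitted about 46–48°, so I put that down to poor pixel picks.

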